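Drive out a seized axle pin and take the drum off a tube rotator

ROBOT

A 6-joint arm with a two-finger parallel gripper is mounted at the origin on a cart in front of the work surface, level with it; the furniture and walls round the work are solid. World frame = base frame: x ahead of the robot, y to its left, z up, the work surface at z = 0. Lengths are in mm, angles in degrees, forces in N, time in s.
With the tool pointing down it reaches from about 300 to 850 mm from the base axis. Payload 4.2 kg.
Tool frame: the origin (TCP) lies between the finger pads; the fingertips stand 14 mm ahead of it and the grasp point (between the pads) lies 5 mm behind it (env.finger_overhang is the distance from the TCP to the fingertips, in mm); z points along the fingers, y is the line along which they close (so a half turn about z gives the same grasp; the last joint's range is limited). The gripper opens to 91 mm and grips with 3 to 60 N. Pads are 32 mm wide; open, the fingers measure 118 mm over their backs; the gripper's body (76 mm by 178 mm) begins 60 mm behind the grasp point.
Start: joints at [-72.823, 18.312, 89.639, -0, 72.044, -1.146], TCP at [180.77, -545.861, 227.976] pointing down, gripper open.
Joint ranges: [-177.97, 177.97], [-48.28, 115.42], [12.27, 149.76], [-77.06, 257.06], [2.81, 150.46], [-146.56, 146.56]. Speed limits (degrees/s): [147.25, 147.25, 180, 180, 180, 180].

INTERFACE

Orientations are given as [roll, pitch, yaw] about the fixed x, y, z axes, in that order (R = Rz(yaw) Ry(pitch) Rx(roll)).
In Python, from workcell import status, cams, env, finder gives the robot as it stands.
- The arm moves only by the tool apply_moves, never from a script. Its argument "increments" is a list of rows, each a list of 7 numbers: the opening, from -1 (shut) to 1 (fully open), then the shift along the world's x, y, z in m, then the turn, a rotation vector about the world's x, y, z in degrees. In form: [[gripper, x, y, z, ax, ay, az], ...]. A call has 1 to 5 rows; each row shifts and turns the commanded pose from where the row before left it; what a row does not reach is not made up. A row lasts 1/12 s, in which the tool goes at most 41.7 mm and 7.16 degrees, less where a joint would pass 70% of its speed; a pose out of reach is approached as far as the arm can. A call with a gripper value outside its range is refused whole. The fingers move at their own pace and stop on an object; "newtons" is the grip in N (left out, the last holds). Time passes only in rows, so rows that do not move let the fingers close. It gives the time, the measured TCP pose, the force, the opening and the grip force at its end, in the units of the state.
- status.state(): the state, without advancing time (a new reading comes with each control period).
- cams.grab_frame(name): name is "scene" or "top"; returns a dict with "color" (420x560x3 uint8, red, green, blue), "intrinsics" (3x3 intrinsics, pixels), "R" (3x3) and "t" (3): a world point X has camera coordinates R X + t. Camera axes: x right, y down, z forward; pixel columns grow to the right and rows downward; lengths in mm; the calibration is good to about 2 mm. A picture is of the moment at which its call begins. There is no depth.
- env.job_done(): hands the job in; it is judged then, once.
Trained networks look in the newest picture that a camera, given by its name, has taken for a name from the list of things; names that differ only in an ending like _2 or _b are one class to them, and where a whole thing is asked for, a point or a joint stands for the part that bears it (a point fixed in the world has none). Each returns a list of dicts, best first, with "score" (0 to 1); they miss things now and then, are a little off and sometimes report something else, mostly with a low value. They report only what shows in the picture. A call takes as long as a camera call.
- finder.boxes_of(query, camera): "rect" ([left, top, width, height] in pixels, round what is visible of it).
- finder.trace(query, camera): "pixels" (420x560 bool, what is visible of it) and "rect" ([left, top, width, height] in pixels, round what is visible of it).
The state is a dict: "time_s": time; "qpos": joint angles; "qvel": joint speeds; "effort": joint torques, N m; "ee_pos": TCP position; "ee_rot": TCP orientation; "force": force on the tool from outside, world axes, zero at the start; "torque": the same for the moment, N m; "gripper_width": finger opening in mm; "gripper_force": force on a finger pad.
Only numpy, scipy, OpenCV 4.12 (cv2) and the standard library are available. Lean on these libraries where they do the work, as an engineer would, in place of code of your own. Each camera call takes 0.05 s, during which the arm holds its last target. There are 200 camera calls.

TASK

The axle pin of the sloping tube rotator is tight and its head sits flush, so nothing can be gripped: push the drift punch into the bore at the low end and drive the pin up until its head stands well clear of the high cheek, then lay the punch back down on the worktop. Draw the pin out by its head end and lay it in the steel tray, then lift the drum out from between the cheeks and set it in the tray as well, dropping neither. Leave the other things on the bench where they are.

Things in the scene. Friction and masses are not known exactly. Their poses are not given: they have to be found in the camera images.
- rotator: White tube rotator, fixed; base 120 (x) by 185 (y) by 36 mm high. Origin at the centre of its underside, z up. Its axle slopes 30 deg, rising toward its own +y: axle direction u = (0, 0.866, 0.5), square to that n = (0, -0.5, 0.866), both in this frame. Along-axle numbers in this list are mm from point axle_mid, positive uphill
- axle_mid (a point): Middle of the axle, at (0, 0, 130) mm in the rotator's frame. The sloping bed under the drum lies 28 mm from here along -n and is 100 mm wide; the space over it is open to both sides (x) and along n. The motor housing under the high end stays below z 100 mm
- axle_low (a point): Point on the bore's axis at -43, where the pin's plain end stands at the start. The low aluminium cheek reaches from -45 to -31, 56 mm wide (x), round-topped, 28 mm beyond the axle along n, with a 17 mm bore; on its outer side, -53 to -45, sits a brass mouth that flares from 17 to about 30 mm and guides a punch in
- axle_high (a point): Point on the bore's axis at +55, in the outer face of the high cheek, which reaches from 31 to 55 and is as wide and high as the low one. Its bore is 17 mm, the outer 10 mm widened to 26 mm; there the pin's head sits flush at the start
- pin: Steel axle pin, 170 g, 98 mm long: shank 16 across and 88 long, head 24 across and 10 long. Origin on its axis at mid-length, own y along the axis toward the head (at first along u). Tight in both bores: about 10 to 15 N moves it uphill, half of that once its plain end has left the low cheek; it stays where it is left
- pin_tail (a point): centre of the pin's plain end, 49 mm from its origin
- pin_head (a point): centre of the outer face of the pin's head, 49 mm from its origin
- drum: White octagonal tube drum with rows of small wells, 200 to 330 g, 60 mm long, 54 across flats, bore 21; origin at its centre, own y along its axis. It sits between the cheeks with 2 mm play, one pair of flats facing sideways (rotator x), and stays on the bed when the pin is out. It leaves only along n: lifted straight up it catches on the leaning high cheek
- punch: Steel drift punch lying on the worktop, 140 to 240 g, 150 mm long: octagonal body 78 mm long, 18 thick, a taper, and a round tip 10 across, about 60 long; only the tip enters the bore. Origin at mid-length on its underside (axis 9 mm above), own x along it toward the tip; the body runs from x -75 to +3 mm; it balances near x -25 mm
- punch_tip (a point): centre of the punch's tip end, 75 mm from mid-length on its axis
- punch_end (a point): centre of the punch's other end, on its axis
- tray: Open stainless tray, fixed, 240 (x) by 160 (y) by 22 mm high, walls and floor 3 mm; origin at the centre of its underside
- bench_timer: Bystander: white bench timer lying flat, 66 by 66 by 19 mm; origin near its middle, on the worktop
- tape: Bystander: green roll of tape lying flat, 95 mm across, 13 high; origin near its middle, on the worktop
- tweezers: Bystander: steel forceps, 125 mm long; origin near its middle, on the worktop
- pen: Bystander: marker pen, 125 mm long; origin near its middle, on the worktop
- glass: Bystander: small glass beaker, 51 mm across, 70 high; origin near its middle, on the worktop
- screwdriver: Bystander: screwdriver with a black handle, 190 mm long; origin near its middle, on the worktop

How it is judged:
By the outcome, as a careful person would: the job done as asked, in the order asked, and still so for the second after the job is handed in, with the robot touching nothing.
It also fails if it takes over 72 s, if anything falls off the work surface, if the arm or the gripper's body presses on something with over 40 N, if the wrist force passes 120 N, or if a joint passes its speed limit or range.

## Working session

There is one attempt and no reset: what is moved stays moved. The work goes in short steps, Python scripts to look and compute and a tool call to move; the robot and the scene stay as the last step left them, time stands still between calls to the robot, and variables do not carry over. Pictures are saved under pics/ and viewed, at most 13 in all, crops included, and the job is handed in when it is done.

Besides the shell and the picture viewer there is one more tool, called after "Call:" as name([rows], argument=value, ...), one row to a line, values as JSON. apply_moves: Moves the arm, as the interface text tells. Its arguments: {"type":"object","properties":{"increments":{"type":"array","items":{"type":"array","items":{"type":"number"}}},"newtons":{"type":"number"}},"required":["increments"]}

```bash
mkdir -p pics; ls; python3 - <<'E'
from workcell import status,cams,env,finder
import cv2,numpy as np
for c in("scene","top"):
    f=cams.grab_frame(c);cv2.imwrite(f"pics/{c}0.png",cv2.cvtColor(f["color"],cv2.COLOR_RGB2BGR))
    print(c,f["intrinsics"].tolist(),np.round(f["R"],4).tolist(),np.round(f["t"],1).tolist())
    for q in["rotator","drum","pin","pin_head","punch","punch_tip","punch_end","tray","axle_high","axle_low","axle_mid","bench_timer","tape","tweezers","pen","glass","screwdriver"]:
        print(q,[(np.round(b["rect"],1).tolist(),round(b["score"],2)) for b in finder.boxes_of(q,c)[:2]])
print(status.state())
E
```

```text
pics
scene [[455.5944643865867, 0.0, 283.4758601470646], [0.0, 455.5944643865867, 204.6507232891755], [0.0, 0.0, 1.0]] [[-0.9003, -0.4348, -0.0175], [-0.2852, 0.6199, -0.731], [0.3287, -0.6532, -0.6821]] [461.9, 240.7, 1084.8]
rotator [([240.9, 192.7, 77.7, 71.3], 0.6)]
drum [([276.0, 192.1, 19.5, 21.1], 0.71)]
pin [([248.6, 170.4, 20.7, 18.1], 0.52)]
pin_head []
punch [([157.6, 281.2, 129.9, 107.2], 0.73), ([217.8, 189.5, 29.6, 22.4], 0.63)]
punch_tip [([314.1, 163.1, 25.8, 34.6], 0.73), ([276.0, 189.9, 22.5, 23.2], 0.57)]
punch_end [([315.8, 167.7, 20.7, 32.3], 0.73)]
tray [([155.8, 282.7, 130.1, 105.8], 0.65)]
axle_high [([242.1, 189.8, 78.4, 75.6], 0.68), ([315.3, 167.9, 20.2, 30.4], 0.67)]
axle_low [([242.2, 193.7, 75.7, 71.5], 0.55), ([334.7, 210.7, 31.5, 22.6], 0.49)]
axle_mid [([242.8, 192.2, 75.3, 71.4], 0.87), ([314.2, 165.4, 23.6, 33.0], 0.59)]
bench_timer [([245.1, 169.7, 24.1, 19.5], 0.78)]
tape [([217.5, 186.2, 29.9, 27.8], 0.65)]
tweezers [([262.4, 199.8, 10.2, 7.5], 0.31)]
pen [([333.7, 211.0, 34.3, 21.4], 0.45)]
glass [([174.2, 239.3, 24.9, 35.8], 0.83)]
screwdriver 
[... 1135 characters left out ...]
 292.9, 59.4, 18.2], 0.79)]
{'time_s': 1.8, 'qpos': array([-7.28227705e+01,  1.83117249e+01,  8.96389941e+01, -4.41024891e-04,
        7.20450018e+01, -1.14474861e+00]), 'qvel': array([ 0.00797986, -0.03795022,  0.03730433,  0.00561696, -0.04132835,
       -0.01523427]), 'effort': array([ 2.85889855e-04, -4.12342072e+01, -2.32225603e+01,  7.28736282e-02,
        3.78023973e-02, -3.16511523e-05]), 'ee_pos': array([ 180.76742676, -545.85609874,  227.97772221]), 'ee_rot': array([1.79995730e+02, 5.04964056e-04, 1.83221140e+01]), 'force': array([0.84763464, 0.14751819, 0.41253253]), 'torque': array([ 0.01637518,  0.01383568, -0.01209034]), 'gripper_force': 0.0, 'gripper_width': 91.09809511419172}
```

```bash
python3 - <<'E'
import cv2
a=cv2.imread("pics/top0.png")[120:320,90:430];cv2.imwrite("pics/t1.png",cv2.resize(a,(782,460),interpolation=cv2.INTER_CUBIC))
a=cv2.imread("pics/scene0.png")[150:300,150:410];cv2.imwrite("pics/s1.png",cv2.resize(a,(780,450),interpolation=cv2.INTER_CUBIC))
E
```

```text
(no output)
```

View pics/t1.png

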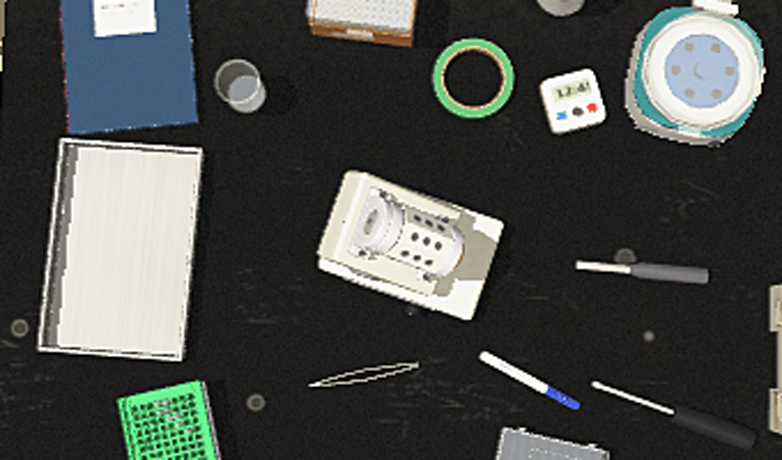

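View pics/s1.png

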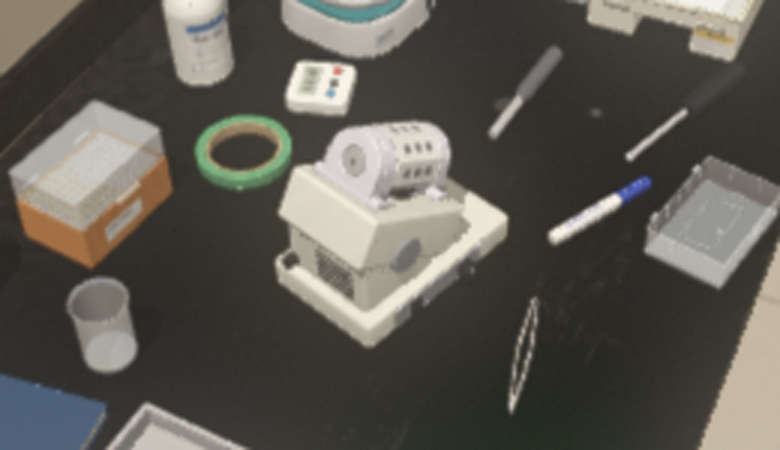

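```bash
cat > h.py <<'E'
import numpy as np,cv2
from scipy.optimize import minimize,least_squares
K={"scene":np.array([[455.594,0,283.476],[0,455.594,204.651],[0,0,1]]),"top":np.array([[499.775,0,273.378],[0,499.775,209.494],[0,0,1]])}
R={"scene":np.array([[-0.9003,-0.4348,-0.0175],[-0.2852,0.6199,-0.731],[0.3287,-0.6532,-0.6821]]),"top":np.array([[0.0241,-0.9997,-0.001],[-0.9937,-0.0239,-0.1096],[0.1096,0.0036,-0.994]])}
T={"scene":np.array([461.9,240.7,1084.8]),"top":np.array([-25.4,564.9,1277.9])}
def proj(c,X):
    p=(np.atleast_2d(X)@R[c].T+T[c])@K[c].T; return p[:,:2]/p[:,2:]
def back(c,uv,z):
    C=-R[c].T@T[c]; d=R[c].T@np.linalg.inv(K[c])@np.array([*uv,1.]); return C+d*(z-C[2])/d[2]
def tri(obs): # {cam:(u,v)}
    f=lambda X:np.concatenate([proj(c,X)[0]-uv for c,uv in obs.items()])
    r=least_squares(f,[550,0,80]); return r.x,np.abs(r.fun).max()
def rz(a): a=np.radians(a); return np.array([[np.cos(a),-np.sin(a),0],[np.sin(a),np.cos(a),0],[0,0,1]])
def box(lx,ly,h): return np.array([[x,y,z] for x in(-lx/2,lx/2) for y in(-ly/2,ly/2) for z in(0,h)])
def fit(mask,c,pts,p0):
    """IoU fit of convex silhouette to mask -> x,y,yaw"""
    S=8; m=cv2.resize(mask.astype(np.float32),None,fx=S,fy=S,interpolation=cv2.INTER_LINEAR)>.5
    def cost(p):
        q=proj(c,pts@rz(p[2]).T+[p[0],p[1],0]); q=cv2.convexHull(np.float32((q+.5)*S-.5))
        im=np.zeros(m.shape,np.uint8); cv2.fillConvexPoly(im,np.int32(np.round(q)),1); im=im>0
        return 1-(im&m).sum()/(im|m).sum()
    best=min((minimize(cost,np.array(p0)+[0,0,d],method="Nelder-Mead",options=dict(initial_simplex=np.array(p0)+[0,0,d]+np.array([[0,0,0],[15,0,0],[0,15,0],[0,0,6]]))) for d in(-6,0,6)),key=lambda r:r.fun)
    return best.x,best.fun
E
python3 - <<'E'
from h import *
t=cv2.imread("pics/top0.png"); g=t.max(2)
for name,win,pts,p0z in(("rot",(185,265,220,315),box(120,185,36),-17),("tray",(170,285,100,185),box(240,160,22),0)):
    r0,r1,c0,c1=win; m=np.zeros(g.shape,np.uint8); m[r0:r1,c0:c1]=g[r0:r1,c0:c1]>75
    n,l,s,ce=cv2.connectedComponentsWithStats(m); k=1+s[1:,4].argmax(); m=cv2.morphologyEx((l==k).astype(np.uint8),cv2.MORPH_CLOSE,np.ones((5,5)))
    b=back("top",ce[k],20); print(name,s[k],np.round(b),"fit",[np.round(v,3) for v in fit(m,"top",pts,[b[0],b[1],p0z])])
print("head tri",tri({"top":(253.0,216.5),"scene":(267.3,203.3)}))
r0,r1,c0,c1=225,255,335,405
m=(g[r0:r1,c0:c1]>45).astype(np.uint8); n,l,s,ce=cv2.connectedComponentsWithStats(m); print(s[1:])
print(g[228:248,336:404:2])
E
```

```text
rot [ 227  194   82   65 3349] [523.   3.  20.] fit [array([521.635,   1.684, -17.812]), np.float64(0.038)]
tray [ 106  180   73   97 5783] [508. 332.  20.] fit [array([510.379, 334.473,  -2.716]), np.float64(0.033)]
head tri (array([535.25517394,  36.15227925, 155.47990841]), np.float64(0.6963842232345883))
[[  5   3  58  16 377]
 [  4  28   1   1   1]]
[[ 30  30  25  31  28  33  28  35  29  31  30  37  83  90  44  27  32  32
   30  26  34  25  35  31  33  33  27  27  37  35  29  31  32  30]
 [ 30  30  32  29  33  26  31  32  36  36  21  67 100  87  94  22  26  29
   28  29  30  34  29  30  30  29  31  28  33  41  37  28  33  35]
 [ 30  33  24  24  30  32  27  30  31  27  23  76  67  71  91  23  32  29
   28  24  26  31  32  24  31  30  27  31  33  42  37  32  30  33]
 [ 25  30  31  29  29  28  29  35  30  35  34  93  76  77  87  48  33  34
   31  35  27  35  30  22  28  30  28  28  32  30  29  32  28  34]
 [ 29  29  21  16  22  26  26  19  30  32  32 101  77  79  87  56  25  28
   24  28  30  29  29  27  30  28  31  23  24  28  32  25  31  33]
 [ 34  28  53 100  42  14   6  10  13 
[... 1377 characters left out ...]
  31  29  31  31  32  28  30  30  30  33  26  30  29  31  31  32  27
   32  32  23  30  30  24  25  24  21  28  25  44  41  31  26  31]
 [ 30  32  25  25  28  32  30  31  24  23  29  26  34  30  28  24  26  35
   27  27  26  32  32  31  30  26  26  31  29  21  23  29  32  31]
 [ 34  33  29  25  26  28  33  28  28  30  33  26  31  30  27  30  31  31
   31  31  27  29  25  27  31  32  31  30  32  31  32  28  31  34]
 [ 34  34  34  30  26  35  26  32  30  29  30  30  25  30  32  23  25  32
   31  28  32  28  32  25  33  32  30  25  28  29  27  31  35  30]
 [ 31  32  30  31  25  29  30  27  31  33  29  31  30  33  27  32  33  33
   32  27  32  29  27  30  32  26  29  35  27  30  30  31  31  33]]
```

```bash
cat >> h.py <<'E'
def cyl(x0,x1,r,z,n=8,ph=22.5):
    k=1 if n>8 else 1/np.cos(np.pi/n); a=np.radians(ph+np.arange(n)*360/n); return np.array([[x,r*k*np.cos(t),z+r*k*np.sin(t)] for x in(x0,x1) for t in a])
PUNCH=[cyl(-75,3,9,9),np.vstack([cyl(3,3.1,9,9),cyl(14.9,15,5,9)]),cyl(15,75,5,9,16)]
def fitparts(mask,c,parts,p0):
    S=8; m=cv2.resize(mask.astype(np.float32),None,fx=S,fy=S,interpolation=cv2.INTER_LINEAR)>.5
    def cost(p):
        im=np.zeros(m.shape,np.uint8)
        for P in parts:
            q=proj(c,P@rz(p[2]).T+[p[0],p[1],0]); cv2.fillConvexPoly(im,np.int32(np.round(cv2.convexHull(np.float32((q+.5)*S-.5)))),1)
        im=im>0; return 1-(im&m).sum()/(im|m).sum()
    r=minimize(cost,p0,method="Nelder-Mead",options=dict(initial_simplex=np.array(p0)+np.array([[0,0,0],[12,0,0],[0,12,0],[0,0,5]]))); return r.x,r.fun
def overlay(img,c,segs,win,s,fn):
    r0,r1,c0,c1=win; a=cv2.resize(img[r0:r1,c0:c1],None,fx=s,fy=s,interpolation=cv2.INTER_CUBIC)
    for P,col in segs:
        q=(proj(c,P)-[c0,r0]+.5)*s-.5; cv2.polylines(a,[np.int32(np.round(q))],False,col,1)
    cv2.imwrite(fn,a)
E
python3 - <<'E'
from h import *
t=cv2.imread("pics/top0.png"); s=cv2.imread("pics/scene0.png"); g=t.max(2)
m=np.zeros(g.shape,np.uint8); m[231:260,335:405]=g[231:260,335:405]>60; m[:234,356:]=0
a=back("top",(340,233.5),9);b=back("top",(397,239),9);p0=[*(a+b)[:2]/2,np.degrees(np.arctan2(*(a-b)[1::-1]))];print(a,b,p0)
p,f=fitparts(m,"top",PUNCH,p0);print("punch",np.round(p,2),f)
def segs(x,y,yaw):
    Rw=rz(yaw);W=lambda P:np.array(P)@Rw.T+[x,y,0];u=np.array([0,.866,.5]);n=np.array([0,-.5,.866]);ex=np.array([1,0,0]);mid=np.array([0,0,130])
    th=np.linspace(0,2*np.pi,30);S=[]
    for z in(0,36):S.append((W([[-60,-92.5,z],[60,-92.5,z],[60,92.5,z],[-60,92.5,z],[-60,-92.5,z]]),(0,0,255)))
    for d,r,c in((55,13,(0,255,0)),(55,28,(255,0,0)),(-45,28,(255,0,255)),(31,28,(255,128,0))):
        S.append((W([mid+d*u+r*(np.cos(k)*ex+np.sin(k)*n) for k in th]),c))
    return S
S=segs(521.6,1.7,-17.8)+[(np.array([[p[0]+k*np.cos(np.radians(p[2])),p[1]+k*np.sin(np.radians(p[2])),9] for k in(-75,75)]),(0,0,255))]
overlay(t,"top",S,(185,270,220,410),4,"pics/ov_t.png");overlay(s,"scene",S,(165,275,230,365),5.5,"pics/ov_s.png")
E
```

```text
[ 508.05813048 -189.67600714    9.        ] [ 497.11986805 -340.54539652    9.        ] [np.float64(502.5889992644676), np.float64(-265.1107018278219), np.float64(85.85322364016157)]
punch [ 500.31 -264.9    86.51] 0.10650832676160871
```

View pics/ov_t.png

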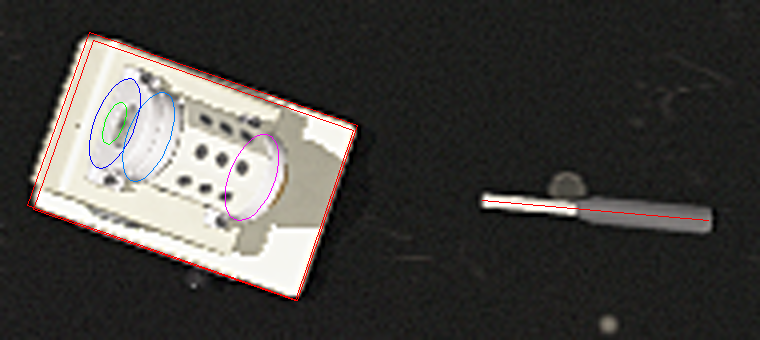

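View pics/ov_s.png

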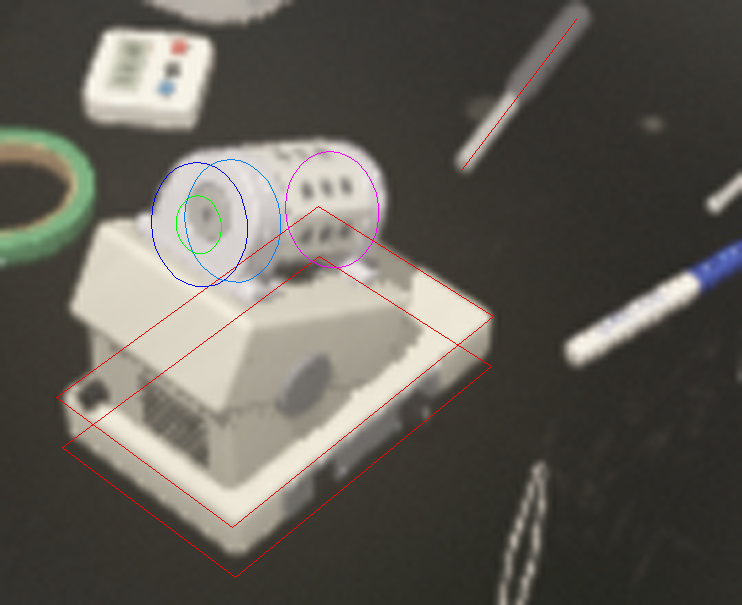

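```bash
python3 - <<'E'
import cv2,numpy as np
t=cv2.imread("pics/top0.png")[190:262,224:308]; s=cv2.imread("pics/scene0.png")[186:270,238:322]
a=cv2.resize(t,None,fx=4.6,fy=4.6,interpolation=cv2.INTER_CUBIC);b=cv2.resize(s,None,fx=4.6,fy=4.6,interpolation=cv2.INTER_CUBIC)
h=max(a.shape[0],b.shape[0]);o=np.zeros((h,a.shape[1]+b.shape[1]+10,3),np.uint8);o[:a.shape[0],:a.shape[1]]=a;o[:b.shape[0],a.shape[1]+10:]=b
cl=cv2.createCLAHE(2,(4,4)); l=cv2.cvtColor(o,cv2.COLOR_BGR2LAB); l[...,0]=cl.apply(l[...,0]); cv2.imwrite("pics/z1.png",cv2.cvtColor(l,cv2.COLOR_LAB2BGR)); print(a.shape,b.shape)
E
```

```text
(331, 386, 3) (386, 386, 3)
```

View pics/z1.png

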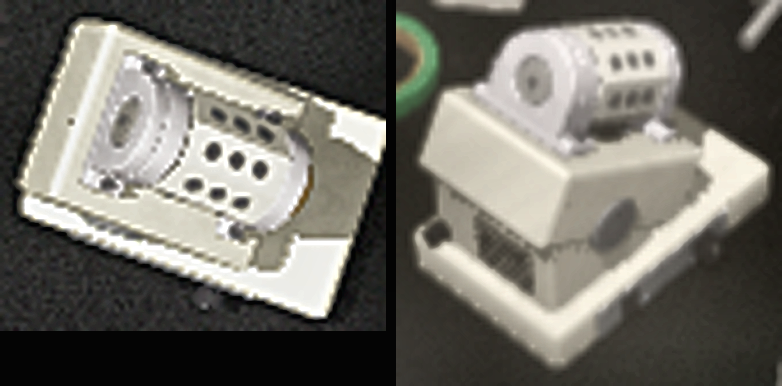

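```bash
python3 - <<'E'
from h import *
g={c:cv2.GaussianBlur(cv2.imread(f"pics/{c}0.png"),(0,0),.6).max(2).astype(np.float32) for c in("top","scene")}
X=tri({"top":(251.2,215.9),"scene":(267.8,203.0)});print("head",X)
x,y,yaw=521.6,1.7,-17.8
def edge(c,p,d,z,L=25,th=95):
    # cross outward along rot-frame dir d from p; return signed distance of last crossing
    ks=np.arange(-L,L,.25);P=np.array([np.r_[p+k*np.array(d),z] for k in ks])@rz(yaw).T+[x,y,0];q=np.float32(proj(c,P))
    v=cv2.remap(g[c],q[:,0].reshape(-1,1),q[:,1].reshape(-1,1),cv2.INTER_LINEAR).ravel()
    i=np.where(v>th)[0]; return round(float(ks[i[-1]]),1) if len(i) else None
for z in(36,):
  print("top low ",[edge("top",np.array([a,-92.5]),(0,-1),z) for a in range(-50,51,10)])
  print("top high",[edge("top",np.array([a,92.5]),(0,1),z) for a in range(-50,51,10)])
  print("top -x",[edge("top",np.array([-60,b]),(-1,0),z) for b in range(-80,91,10)])
  print("top +x",[edge("top",np.array([60,b]),(1,0),z) for b in range(-80,91,10)])
print("scene -x bottom",[edge("scene",np.array([-60,b]),(-1,0),0,th=70) for b in range(-80,91,10)])
print("scene high bottom",[edge("scene",np.array([a,92.5]),(0,1),0,th=70) for a in range(-50,51,10)])
E
```

```text
head (array([534.36170689,  39.45057773, 159.87816502]), np.float64(0.1645675636502233))
top low  [1.2, 1.0, 1.2, 1.5, 1.0, 0.5, 0.8, 0.8, 0.8, 0.8, 0.8]
top high [-0.8, 4.2, 4.5, 4.2, 4.2, 4.2, 4.5, 4.8, 4.0, 4.2, 4.5]
top -x [0.0, 0.0, 0.2, 1.2, 1.5, 1.0, 1.0, 1.5, 1.2, 1.0, 1.0, 1.5, 1.5, 0.8, 0.2, -0.2, 0.2, -3.2]
top +x [0.0, -0.5, 0.0, 0.0, 0.0, -0.2, -0.8, -1.0, -1.5, -1.5, -1.2, -0.8, -0.5, -0.2, 0.8, 1.2, 0.0, -1.8]
scene -x bottom [-4.0, -3.8, -4.5, -2.5, -9.8, -4.2, -4.2, -4.2, -4.2, -3.2, -13.2, -6.8, -5.0, -4.2, -3.8, -4.0, -4.2, None]
scene high bottom [-6.0, -5.2, -5.0, -4.8, -5.0, -4.8, -4.8, -5.0, -4.5, -4.8, -5.0]
```

```bash
cat >> h.py <<'E'
U=np.array([0,.866,.5]);N=np.array([0,-.5,.866]);EX=np.array([1.,0,0]);MID=np.array([0,0,130.])
def segs2(x,y,yaw,col):
    W=lambda P:np.array(P)@rz(yaw).T+[x,y,0];th=np.linspace(0,2*np.pi,40);S=[]
    for d,r,a0,a1 in((55,12,0,360),(55,28,0,180),(31,28,0,180),(-31,28,0,180),(-45,28,0,180),(-53,15,0,360)):
        S.append((W([MID+d*U+r*(np.cos(k)*EX+np.sin(k)*N) for k in np.radians(np.linspace(a0,a1,40))]),col))
    S.append((W([[-60,-92.5,36],[60,-92.5,36],[60,92.5,36],[-60,92.5,36],[-60,-92.5,36]]),col))
    return S
E
python3 - <<'E'
from h import *
o=[]
for c,w in(("top",(190,262,224,308)),("scene",(186,258,238,322))):
    im=cv2.imread(f"pics/{c}0.png")
    overlay(im,c,segs2(521.6,1.7,-17.8,(0,0,255)),w,9,"/tmp/a.png")
    a=cv2.imread("/tmp/a.png")
    d=rz(-17.8)@[0,-6,0]
    r0,r1,c0,c1=w
    for P,_ in segs2(521.6+d[0],1.7+d[1],-17.8,0)[:6]:
        q=(proj(c,P)-[c0,r0]+.5)*9-.5; cv2.polylines(a,[np.int32(np.round(q))],False,(0,160,0),1)
    o.append(a[:420,:540] if c=="top" else a[:340,:540])
o=np.vstack(o); print(o.shape)
b=np.hstack([o[:420],np.vstack([o[420:],np.zeros((80,540,3),np.uint8)])]); cv2.imwrite("pics/ov2.png",cv2.resize(b,(800,311),interpolation=cv2.INTER_AREA))
E
```

```text
(760, 540, 3)
```

View pics/ov2.png

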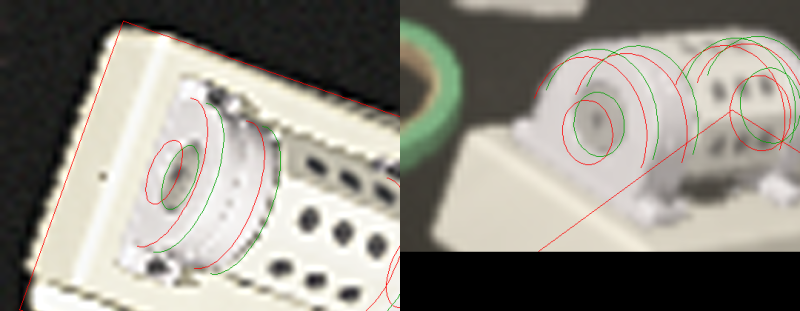

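Call:
apply_moves([
  [0,0.0265,0.0213,-0.009,0,0,5.68],
  [0,0.0265,0.0213,-0.009,0,0,5.68],
  [0,0.0265,0.0213,-0.009,0,0,5.68],
  [0,0.0265,0.0213,-0.009,0,0,5.68],
  [0,0.0265,0.0213,-0.009,0,0,5.68],
], newtons=50)

```text
time_s: 2.22
ee_pos: [314.2, -438.3, 182.7]
ee_rot: [180.0, 0.0, 47.0]
force: [0.1, -0.5, 0.5]
gripper_width: 60.6
gripper_force: 0.0
```

Call:
apply_moves([
  [0,0.0265,0.0213,-0.009,0,0,5.68],
  [0,0.0265,0.0213,-0.009,0,0,5.68],
  [0,0.0265,0.0213,-0.009,0,0,5.68],
  [0,0.0265,0.0213,-0.009,0,0,5.68],
  [0,0.0265,0.0213,-0.009,0,0,5.68],
])

```text
time_s: 2.63
ee_pos: [447.0, -331.7, 137.7]
ee_rot: [180.0, 0.0, 75.4]
force: [0.5, 0.5, 0.7]
gripper_width: 45.7
gripper_force: 0.0
```

Call:
apply_moves([
  [0,0.0265,0.0213,-0.009,0,0,5.68],
  [0,0.0265,0.0213,-0.009,0,0,5.68],
  [0,0,0,0,0,0,0],
])

```text
time_s: 2.88
ee_pos: [502.2, -286.4, 118.2]
ee_rot: [180.0, -0.1, 86.9]
force: [-0.2, -0.4, 0.5]
gripper_width: 45.5
gripper_force: 0.0
```

Call:
apply_moves([
  [0,0,0,-0.03,0,0,0],
  [0,0,0,-0.03,0,0,0],
  [0,0,0,-0.025,0,0,0],
  [0,0,0,-0.012,0,0,0],
  [0,0,0,-0.007,0,0,0],
])

```text
time_s: 3.3
ee_pos: [497.3, -289.9, 14.1]
ee_rot: [-179.8, -0.1, 86.4]
force: [-9.4, 4.6, 68.9]
gripper_width: 45.4
gripper_force: 40.8
```

Call:
apply_moves([
  [0,0,0,0,0,0,0],
])

```text
time_s: 3.38
ee_pos: [498.2, -290.4, 15.6]
ee_rot: [-179.9, -0.0, 86.4]
force: [-0.2, 0.5, 0.2]
gripper_width: 45.3
gripper_force: 0.0
```

Call:
apply_moves([
  [-1,0,0,0,0,0,0],
  [-1,0,0,0,0,0,0],
  [-1,0,0,0,0,0,0],
  [-1,0,0,0,0,0,0],
  [-1,0,0,0,0,0,0],
])

```text
time_s: 3.8
ee_pos: [498.9, -290.5, 16.4]
ee_rot: [180.0, 0.0, 86.5]
force: [0.2, -0.0, 1.5]
gripper_width: 17.6
gripper_force: 50.0
```

Call:
apply_moves([
  [-1,0,0,0.02,0,0,0],
  [-1,0,0,0.03,0,0,-7.15],
  [-1,0,0,0.025,0,0,-7.15],
  [-1,-0.004,0.02,0,5.713,-1.834,0],
  [-1,-0.005,0.025,0,5.713,-1.834,0],
])

```text
time_s: 4.22
ee_pos: [492.1, -245.6, 93.6]
ee_rot: [179.6, -12.1, 72.3]
force: [-0.8, 0.3, -2.7]
gripper_width: 17.4
gripper_force: 50.0
```

Call:
apply_moves([
  [-1,-0.006,0.03,-0.005,5.713,-1.834,0],
  [-1,-0.006,0.025,-0.012,5.713,-1.834,0],
  [-1,-0.005,0.018,-0.015,5.713,-1.834,0],
  [-1,-0.0031,0.0125,-0.0153,0,0,0],
  [-1,0,0,0,0,0,0],
])

```text
time_s: 4.63
ee_pos: [466.2, -157.4, 41.0]
ee_rot: [-179.4, -30.1, 71.9]
force: [-0.3, 0.3, -1.7]
gripper_width: 17.5
gripper_force: 50.0
```

Call:
apply_moves([
  [-1,0,0,0,0,0,0],
  [-1,0,0,0,0,0,0],
])

```text
time_s: 4.8
ee_pos: [470.9, -160.7, 44.5]
ee_rot: [179.8, -29.9, 72.3]
force: [0.4, -0.7, -1.0]
gripper_width: 17.8
gripper_force: 50.0
```

```bash
python3 - <<'E'
from h import *
from workcell import status,cams
from scipy.spatial.transform import Rotation as Ro
st=status.state();print(st["ee_pos"],st["ee_rot"],st["qpos"])
M=Ro.from_euler("xyz",st["ee_rot"],degrees=True).as_matrix();print(np.round(M,3))
o=[]
for c,w in(("top",(170,262,224,344)),("scene",(150,242,230,350))):
    f=cams.grab_frame(c);im=cv2.cvtColor(f["color"],cv2.COLOR_RGB2BGR);cv2.imwrite(f"pics/{c}1.png",im)
    tip=st["ee_pos"]+M@[100,0,7]
    S=segs2(519.8,-4.0,-17.8,(0,160,0))[:6]+[(np.array([st["ee_pos"]+M@[-50,0,7],tip]),(0,0,255)),(np.array([MID+k*U for k in(-110,60)])@rz(-17.8).T+[519.8,-4,.5],(255,0,0))]
    overlay(im,c,S,w,6.6,"/tmp/a.png");o.append(cv2.imread("/tmp/a.png"))
cv2.imwrite("pics/ov3.png",cv2.resize(np.vstack(o),None,fx=.49,fy=.49,interpolation=cv2.INTER_AREA)if 0 else cv2.resize(np.vstack(o),(400,600)) if 0 else np.vstack(o)[::2,::2] if 0 else cv2.resize(np.hstack(o),(800,307),interpolation=cv2.INTER_AREA))
E
```

```text
[ 470.87139428 -160.69369427   44.4683325 ] [179.83625933 -29.91797869  72.27430219] [-37.89531747  28.22371516 112.43471048  34.58803481  55.73664663
 -44.10416543]
[[ 0.264  0.952  0.155]
 [ 0.826 -0.306  0.474]
 [ 0.499  0.002 -0.867]]
```

View pics/ov3.png

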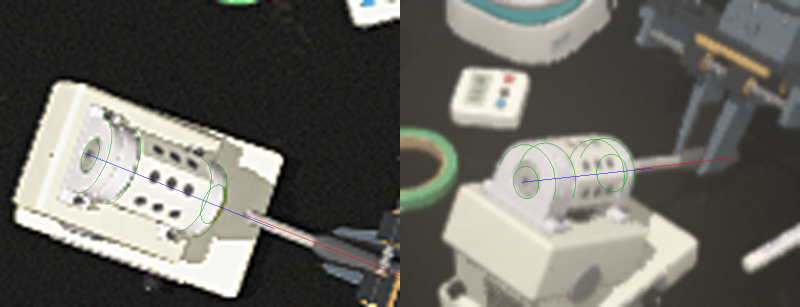

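Call:
apply_moves([
  [-1,0.0016,0.0049,0.003,0,0,0],
  [-1,0.0016,0.0049,0.003,0,0,0],
  [-1,0.0016,0.0049,0.003,0,0,0],
  [-1,0.0016,0.0049,0.003,0,0,0],
  [-1,0.0008,0.0025,0.0015,0,0,0],
], newtons=60)

```text
time_s: 5.32
ee_pos: [477.2, -136.8, 58.0]
ee_rot: [180.0, -30.0, 72.3]
force: [0.2, -0.4, -1.9]
gripper_width: 17.0
gripper_force: 60.0
```

Call:
apply_moves([
  [-1,0.0008,0.0025,0.0015,0,0,0],
  [-1,0.0008,0.0025,0.0015,0,0,0],
  [-1,0.0008,0.0025,0.0015,0,0,0],
])

```text
time_s: 5.57
ee_pos: [479.3, -129.9, 61.8]
ee_rot: [-180.0, -30.0, 72.2]
force: [-1.5, -1.3, -1.7]
gripper_width: 17.2
gripper_force: 60.0
```

Call:
apply_moves([
  [-1,0.0008,0.0025,0.0015,0,0,0],
  [-1,0.0008,0.0025,0.0015,0,0,0],
])

```text
time_s: 5.73
ee_pos: [480.9, -125.0, 64.7]
ee_rot: [-180.0, -30.0, 72.2]
force: [-0.8, 0.2, -0.5]
gripper_width: 17.1
gripper_force: 60.0
```

Call:
apply_moves([
  [-1,0.0008,0.0025,0.0015,0,0,0],
  [-1,0.0008,0.0025,0.0015,0,0,0],
])

```text
time_s: 5.9
ee_pos: [482.0, -123.9, 65.9]
ee_rot: [179.8, -29.4, 72.4]
force: [-4.3, -14.2, -7.7]
gripper_width: 17.4
gripper_force: 60.0
```

Call:
apply_moves([
  [-1,0.0008,0.0025,0.0015,0,0,0],
  [-1,0.0008,0.0025,0.0015,0,0,0],
])

```text
time_s: 6.07
ee_pos: [483.7, -119.3, 68.8]
ee_rot: [179.8, -29.4, 72.3]
force: [-4.8, -12.3, -7.1]
gripper_width: 17.2
gripper_force: 60.0
```

Call:
apply_moves([
  [-1,0.0008,0.0025,0.0015,0,0,0],
  [-1,0.0008,0.0025,0.0015,0,0,0],
])

```text
time_s: 6.23
ee_pos: [485.4, -112.7, 72.5]
ee_rot: [179.9, -29.7, 72.2]
force: [-2.6, -7.5, -5.3]
gripper_width: 17.7
gripper_force: 60.0
```

Call:
apply_moves([
  [-1,0.0008,0.0025,0.0015,0,0,0],
  [-1,0.0008,0.0025,0.0015,0,0,0],
  [-1,0.0008,0.0025,0.0015,0,0,0],
  [-1,0.0008,0.0025,0.0015,0,0,0],
  [-1,0.0008,0.0025,0.0015,0,0,0],
])

```text
time_s: 6.65
ee_pos: [489.4, -99.8, 80.1]
ee_rot: [179.9, -29.7, 72.2]
force: [-1.4, -7.1, -4.9]
gripper_width: 17.2
gripper_force: 60.0
```

Call:
apply_moves([
  [-1,0.0008,0.0025,0.0015,0,0,0],
  [-1,0.0008,0.0025,0.0015,0,0,0],
  [-1,0.0008,0.0025,0.0015,0,0,0],
  [-1,0.0008,0.0025,0.0015,0,0,0],
])

```text
time_s: 6.98
ee_pos: [492.6, -89.8, 86.1]
ee_rot: [179.9, -29.7, 72.2]
force: [-1.9, -7.1, -5.1]
gripper_width: 17.5
gripper_force: 60.0
```

Call:
apply_moves([
  [-1,0.0008,0.0025,0.0015,0,0,0],
  [-1,0,0,0,0,0,0],
])

```text
time_s: 7.15
ee_pos: [493.6, -86.7, 88.0]
ee_rot: [179.9, -29.8, 72.2]
force: [-2.8, -6.7, -3.1]
gripper_width: 17.3
gripper_force: 60.0
```

Call:
apply_moves([
  [-1,-0.0016,-0.005,-0.003,0,0,0],
  [-1,-0.0032,-0.0099,-0.006,0,0,0],
  [-1,-0.004,-0.0124,-0.0075,0,0,0],
  [-1,-0.004,-0.0124,-0.0075,0,0,0],
  [-1,-0.004,-0.0124,-0.0075,0,0,0],
])

```text
time_s: 7.57
ee_pos: [476.4, -138.1, 56.5]
ee_rot: [-180.0, -30.0, 72.2]
force: [-0.5, 0.7, -1.2]
gripper_width: 17.2
gripper_force: 60.0
```

Call:
apply_moves([
  [-1,-0.004,-0.0124,-0.0075,0,0,0],
  [-1,-0.0026,-0.0082,-0.005,0,0,0],
  [-1,0.002,-0.015,0.01,-5.713,1.834,0],
  [-1,0.003,-0.02,0.01,-5.713,1.834,0],
  [-1,0.005,-0.025,0.005,-5.713,1.834,0],
])

```text
time_s: 7.98
ee_pos: [479.7, -219.1, 70.3]
ee_rot: [-180.0, -11.8, 72.1]
force: [-0.4, 0.2, -1.1]
gripper_width: 17.6
gripper_force: 60.0
```

Call:
apply_moves([
  [-1,0.006,-0.025,0,-5.713,1.834,0],
  [-1,0.006,-0.02,0,-5.713,1.834,0],
  [-1,0.004,-0.018,0,0,0,7.15],
  [-1,0.002,-0.01,0,0,0,7.15],
  [-1,0,0,0,0,0,0],
])

```text
time_s: 8.4
ee_pos: [498.8, -292.4, 69.4]
ee_rot: [180.0, 0.0, 86.5]
force: [-0.1, 0.2, -0.9]
gripper_width: 17.4
gripper_force: 60.0
```

Call:
apply_moves([
  [-1,0,0,0,0,0,0],
])

```text
time_s: 8.48
ee_pos: [497.7, -290.8, 69.1]
ee_rot: [-179.9, -0.1, 86.2]
force: [-0.4, 0.3, -1.7]
gripper_width: 17.3
gripper_force: 60.0
```

Call:
apply_moves([
  [-1,0,0,-0.015,0,0,0],
  [-1,0,0,-0.015,0,0,0],
  [-1,0,0,-0.01,0,0,0],
  [-1,0,0,-0.006,0,0,0],
  [-1,0,0,-0.003,0,0,0],
])

```text
time_s: 8.9
ee_pos: [497.4, -290.2, 19.6]
ee_rot: [-179.9, -0.1, 86.4]
force: [-0.5, 0.1, -1.2]
gripper_width: 17.1
gripper_force: 60.0
```

Call:
apply_moves([
  [-1,0,0,-0.001,0,0,0],
  [-1,0,0,-0.001,0,0,0],
  [-1,0,0,0,0,0,0],
])

```text
time_s: 9.15
ee_pos: [498.6, -291.0, 19.1]
ee_rot: [180.0, 0.0, 86.5]
force: [-0.1, -0.6, -0.8]
gripper_width: 17.4
gripper_force: 60.0
```

Call:
apply_moves([
  [-1,0,0,-0.001,0,0,0],
  [-1,0,0,-0.001,0,0,0],
  [-1,0,0,0,0,0,0],
])

```text
time_s: 9.4
ee_pos: [498.3, -290.9, 16.8]
ee_rot: [180.0, 0.0, 86.5]
force: [0.3, 0.5, -1.5]
gripper_width: 17.4
gripper_force: 60.0
```

Call:
apply_moves([
  [-1,0,0,-0.0005,0,0,0],
  [-1,0,0,0,0,0,0],
])

```text
time_s: 9.57
ee_pos: [498.4, -290.9, 16.4]
ee_rot: [180.0, 0.0, 86.5]
force: [-0.1, -0.2, 0.1]
gripper_width: 17.4
gripper_force: 60.0
```

Call:
apply_moves([
  [-0.4,0,0,0,0,0,0],
  [-0.4,0,0,0,0,0,0],
  [0,0,0,0,0,0,0],
  [0,0,0,0.005,0,0,0],
  [0,0,0,0.015,0,0,0],
])

```text
time_s: 9.98
ee_pos: [497.0, -290.1, 34.8]
ee_rot: [-179.8, -0.1, 86.5]
force: [0.7, 1.1, -0.2]
gripper_width: 43.8
gripper_force: 0.0
```

Call:
apply_moves([
  [0,0,0,0.025,0,0,-7.15],
  [0,0,0,0.04,0,0,-7.15],
  [0,0,0,0.04,0,0,0],
  [0,0,0.02,0.03,0,0,0],
  [0,0,0.035,0.02,0,0,0],
])

```text
time_s: 10.4
ee_pos: [499.9, -238.4, 195.4]
ee_rot: [179.6, 0.1, 72.0]
force: [1.4, 1.1, -0.5]
gripper_width: 45.4
gripper_force: 0.0
```

Call:
apply_moves([
  [0,0.005,0.038,0.0093,5.713,-1.834,0],
  [0,0.005,0.038,0.0093,5.713,-1.834,0],
  [0,0.005,0.038,0.0093,5.713,-1.834,0],
  [0,0.005,0.038,0.0093,5.713,-1.834,0],
  [0,0.005,0.038,0.0093,5.713,-1.834,0],
])

```text
time_s: 10.82
ee_pos: [523.8, -44.3, 239.5]
ee_rot: [179.8, -30.3, 72.3]
force: [1.3, -0.3, 0.5]
gripper_width: 45.6
gripper_force: 0.0
```

Call:
apply_moves([
  [0,0.006,0.036,0,0,0,0],
  [0,0.004,0.03,0,0,0,0],
  [0,0.002,0.018,0,0,0,0],
  [0,0.0008,0.0089,0,0,0,0],
  [0,0,0,0,0,0,0],
])

```text
time_s: 11.23
ee_pos: [535.7, 48.5, 238.1]
ee_rot: [180.0, -30.0, 72.4]
force: [-0.3, -0.7, -0.0]
gripper_width: 45.8
gripper_force: 0.0
```

```bash
python3 - <<'E'
from h import *
from workcell import status,cams,finder
from scipy.spatial.transform import Rotation as Ro
st=status.state();print(st["ee_pos"],st["ee_rot"],np.round(st["qpos"]))
M=Ro.from_euler("xyz",st["ee_rot"],degrees=True).as_matrix()
o=[]
for c,w in(("top",(170,262,204,324)),("scene",(150,242,210,330))):
    f=cams.grab_frame(c);im=cv2.cvtColor(f["color"],cv2.COLOR_RGB2BGR);cv2.imwrite(f"pics/{c}2.png",im)
    W=lambda P:np.array(P)@rz(-17.8).T+[519.8,-4,.5]
    S=[(W([MID+d*U+r*(np.cos(k)*EX+np.sin(k)*N) for k in np.linspace(0,6.3,40)]),(0,160,0)) for d,r in((100.8,12),(90.8,12),(55,28))]
    S+=[(np.array([st["ee_pos"]+M@[a,b,14] for a,b in((-16,-23),(16,-23),(16,23),(-16,23))]),(0,0,255))]
    overlay(im,c,S,w,6.6,"/tmp/a.png");o.append(cv2.imread("/tmp/a.png"))
cv2.imwrite("pics/ov4.png",cv2.resize(np.hstack(o),(800,307),interpolation=cv2.INTER_AREA))
m=np.zeros(im.shape[:2]);
t=cv2.imread("pics/top2.png");b=cv2.imread("pics/top0.png");print("punch region diff",np.abs(t[225:250,335:405].astype(int)-b[225:250,335:405]).max(2).mean())
E
```

```text
[535.71040894  48.45744643 238.07709624] [179.97069408 -30.00309632  72.35000033] [-13.  13. 102.  33.  66. -10.]
punch region diff 66.896
```

View pics/ov4.png

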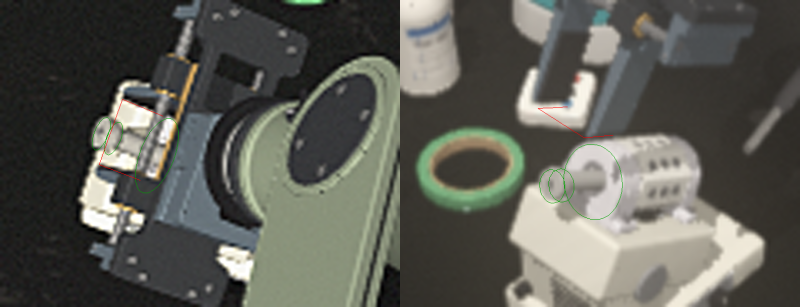

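Call:
apply_moves([
  [0,0.0023,0.0071,-0.013,0,0,0],
  [0,0.0023,0.0071,-0.013,0,0,0],
  [0,0.0023,0.0071,-0.013,0,0,0],
  [0,0.0015,0.0048,-0.0087,0,0,0],
  [0,0.0008,0.0024,-0.0043,0,0,0],
])

```text
time_s: 11.75
ee_pos: [545.0, 74.9, 184.4]
ee_rot: [-179.9, -30.0, 72.1]
force: [0.3, 0.8, 1.1]
gripper_width: 45.8
gripper_force: 0.0
```

Call:
apply_moves([
  [0,0,0,0,0,0,0],
])

```text
time_s: 11.83
ee_pos: [545.0, 75.2, 184.7]
ee_rot: [-179.9, -30.0, 72.1]
force: [0.2, 0.5, -0.2]
gripper_width: 45.4
gripper_force: 0.0
```

Call:
apply_moves([
  [-1,0,0,0,0,0,0],
  [-1,0,0,0,0,0,0],
  [-1,0,0,0,0,0,0],
  [-1,0,0,0,0,0,0],
], newtons=60)

```text
time_s: 12.17
ee_pos: [545.6, 75.2, 186.3]
ee_rot: [179.9, -30.0, 72.2]
force: [-0.2, 0.1, 0.4]
gripper_width: 21.9
gripper_force: 60.1
```

Call:
apply_moves([
  [-1,0.0008,0.0025,0.0015,0,0,0],
  [-1,0.0008,0.0025,0.0015,0,0,0],
  [-1,0.0008,0.0025,0.0015,0,0,0],
])

```text
time_s: 12.42
ee_pos: [546.8, 81.2, 188.8]
ee_rot: [-180.0, -29.7, 72.2]
force: [-1.6, -6.4, -4.9]
gripper_width: 21.9
gripper_force: 60.0
```

Call:
apply_moves([
  [-1,0.0008,0.0025,0.0015,0,0,0],
  [-1,0.0008,0.0025,0.0015,0,0,0],
  [-1,0.0008,0.0025,0.0015,0,0,0],
  [-1,0,0,0,0,0,0],
])

```text
time_s: 12.75
ee_pos: [549.3, 89.4, 193.6]
ee_rot: [-180.0, -29.8, 72.2]
force: [-1.7, -4.8, -3.0]
gripper_width: 22.2
gripper_force: 60.0
```

Call:
apply_moves([
  [0,0,0,0,0,0,0],
  [0,0,0,0,0,0,0],
  [0,0,0,0,0,0,0],
  [0,0,0,0,0,0,0],
])

```text
time_s: 13.08
ee_pos: [550.4, 90.9, 195.2]
ee_rot: [180.0, -30.1, 72.2]
force: [0.1, 0.7, 0.2]
gripper_width: 44.2
gripper_force: 0.0
```

Call:
apply_moves([
  [0,-0.0037,-0.0115,-0.007,0,0,0],
  [0,-0.0037,-0.0115,-0.007,0,0,0],
  [0,-0.0024,-0.0074,-0.0045,0,0,0],
  [0,-0.0013,-0.0041,-0.0025,0,0,0],
  [0,0,0,0,0,0,0],
])

```text
time_s: 13.5
ee_pos: [538.8, 55.5, 173.3]
ee_rot: [-179.9, -30.0, 72.1]
force: [0.5, 0.8, 0.4]
gripper_width: 45.6
gripper_force: 0.0
```

Call:
apply_moves([
  [-1,0,0,0,0,0,0],
  [-1,0,0,0,0,0,0],
  [-1,0,0,0,0,0,0],
  [-1,0,0,0,0,0,0],
  [-1,0,0,0,0,0,0],
])

```text
time_s: 13.92
ee_pos: [539.1, 56.3, 173.9]
ee_rot: [180.0, -30.0, 72.2]
force: [1.8, 0.5, -0.3]
gripper_width: 15.1
gripper_force: 38.1
```

Call:
apply_moves([
  [-1,0.0013,0.0041,0.0025,0,0,0],
  [-1,0.0013,0.0041,0.0025,0,0,0],
  [-1,0.0013,0.0041,0.0025,0,0,0],
  [-1,0.0021,0.0066,0.004,0,0,0],
  [-1,0.0021,0.0066,0.004,0,0,0],
])

```text
time_s: 14.33
ee_pos: [546.7, 81.0, 188.2]
ee_rot: [-179.9, -29.9, 72.1]
force: [0.5, 0.0, -2.2]
gripper_width: 14.7
gripper_force: 60.0
```

Call:
apply_moves([
  [-1,0.0021,0.0066,0.004,0,0,0],
  [-1,0.0021,0.0066,0.004,0,0,0],
  [-1,0,0,0,0,0,0],
])

```text
time_s: 14.58
ee_pos: [551.9, 96.2, 198.3]
ee_rot: [179.9, -30.1, 72.3]
force: [0.4, 0.0, -1.0]
gripper_width: 15.1
gripper_force: 60.0
```

Call:
apply_moves([
  [-1,-0.006,0.02,0.006,-5.713,1.834,0],
  [-1,-0.012,0.03,0,-5.713,1.834,0],
  [-1,-0.012,0.032,0,-5.713,1.834,0],
  [-1,-0.012,0.032,0,-5.713,1.834,0],
  [-1,-0.012,0.032,-0.006,-5.713,1.834,0],
])

```text
time_s: 15.0
ee_pos: [498.4, 239.5, 199.4]
ee_rot: [179.8, -0.5, 72.1]
force: [0.6, 0.1, -1.8]
gripper_width: 15.1
gripper_force: 60.0
```

Call:
apply_moves([
  [-1,-0.014,0.03,-0.02,0,0,0],
  [-1,-0.013,0.027,-0.025,0,0,0],
  [-1,-0.012,0.022,-0.027,0,0,0],
  [-1,-0.0085,0.0129,-0.02,0,0,0],
  [-1,0,0.003,-0.01,0,0,0],
])

```text
time_s: 15.42
ee_pos: [447.2, 334.3, 92.1]
ee_rot: [-179.7, -0.3, 72.4]
force: [-0.8, -0.8, -1.9]
gripper_width: 14.6
gripper_force: 60.0
```

Call:
apply_moves([
  [-1,0,0,0,0,0,0],
  [-1,0,0,0,0,0,0],
])

```text
time_s: 15.58
ee_pos: [451.2, 332.8, 95.1]
ee_rot: [-179.9, -0.5, 72.2]
force: [-0.3, -0.4, -1.1]
gripper_width: 15.0
gripper_force: 60.0
```

```bash
python3 - <<'E'
from h import *
from workcell import status,cams
st=status.state();print(st["ee_pos"],st["ee_rot"],np.round(st["qpos"]))
o=[]
for c,w in(("top",(160,290,90,260)),("scene",(190,320,130,300))):
    f=cams.grab_frame(c);im=cv2.cvtColor(f["color"],cv2.COLOR_RGB2BGR);cv2.imwrite(f"pics/{c}3.png",im)
    S=[(box(240,160,22)[[0,2,6,4,0]]@rz(-2.7).T+[510.4,334.5,0],(0,0,255))]
    overlay(im,c,S,w,4.7,"/tmp/a.png");o.append(cv2.imread("/tmp/a.png"))
cv2.imwrite("pics/ov5.png",cv2.resize(np.hstack(o),(800,306),interpolation=cv2.INTER_AREA))
E
```

```text
[451.16909155 332.75891182  95.13813935] [-179.92544394   -0.51805868   72.19192399] [ 35.  24. 103.   0.  54.  53.]
```

View pics/ov5.png

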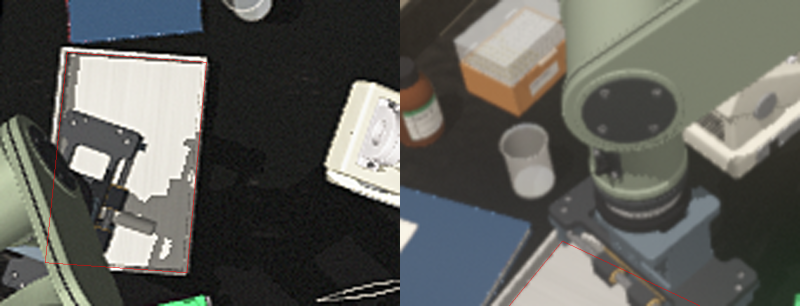

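Call:
apply_moves([
  [-1,0,0.004,-0.02,0,0,0],
  [-1,0,0.004,-0.02,0,0,0],
  [-1,0,0,-0.015,0,0,0],
  [-1,0,0,-0.009,0,0,0],
  [-1,0,0,-0.005,0,0,0],
])

```text
time_s: 16.1
ee_pos: [451.4, 340.2, 26.0]
ee_rot: [-179.9, -0.5, 72.1]
force: [-0.1, 0.6, -1.4]
gripper_width: 14.7
gripper_force: 60.0
```

Call:
apply_moves([
  [-1,0,0,-0.001,0,0,0],
  [-1,0,0,0,0,0,0],
])

```text
time_s: 16.27
ee_pos: [451.5, 340.9, 25.8]
ee_rot: [-180.0, -0.6, 72.1]
force: [-0.5, 1.0, -1.9]
gripper_width: 14.6
gripper_force: 60.0
```

Call:
apply_moves([
  [-1,0,0,-0.0015,0,0,0],
  [-1,0,0,-0.0015,0,0,0],
  [-1,0,0,0,0,0,0],
])

```text
time_s: 16.52
ee_pos: [451.5, 341.3, 22.9]
ee_rot: [180.0, -0.6, 72.2]
force: [0.1, -0.9, 1.8]
gripper_width: 14.8
gripper_force: 60.0
```

Call:
apply_moves([
  [-1,0,0,-0.001,0,0,0],
  [-1,0,0,-0.001,0,0,0],
  [-1,0,0,0,0,0,0],
])

```text
time_s: 16.77
ee_pos: [451.5, 341.2, 22.1]
ee_rot: [180.0, -0.6, 72.2]
force: [-2.0, -2.9, 11.7]
gripper_width: 15.2
gripper_force: 60.0
```

Call:
apply_moves([
  [-1,0,0,0.0008,0,0,0],
  [-0.6,0,0,0,0,0,0],
  [-0.4,0,0,0,0,0,0],
  [-0.2,0,0,0,0,0,0],
  [-0.2,0,0,0.005,0,0,0],
])

```text
time_s: 17.18
ee_pos: [450.1, 340.5, 25.0]
ee_rot: [-179.8, -0.4, 72.2]
force: [0.1, -1.3, -0.1]
gripper_width: 34.9
gripper_force: 0.0
```

Call:
apply_moves([
  [-0.2,0,0,0.02,0,0,0],
  [0.6,0,0,0.04,0,0,0],
  [0.6,0,0,0.04,0,0,0],
  [0.6,0,-0.01,0.04,0,0,0],
  [0.6,0.004,-0.025,0.033,0,0,0],
])

```text
time_s: 17.6
ee_pos: [454.9, 307.9, 201.9]
ee_rot: [180.0, -0.7, 72.3]
force: [0.8, 0.7, 0.5]
gripper_width: 60.0
gripper_force: 0.0
```

Call:
apply_moves([
  [0.6,0.006,-0.038,0.01,5.713,-1.834,0],
  [0.6,0.006,-0.038,0.01,5.713,-1.834,0],
  [0.6,0.006,-0.038,0.01,5.713,-1.834,0],
  [0.6,0.006,-0.038,0,5.713,-1.834,0],
  [0.6,0.006,-0.038,0,5.713,-1.834,0],
])

```text
time_s: 18.02
ee_pos: [481.7, 132.9, 228.8]
ee_rot: [-179.8, -27.8, 72.3]
force: [0.1, -0.2, -0.0]
gripper_width: 73.4
gripper_force: 0.0
```

Call:
apply_moves([
  [0.6,0.006,-0.038,0,0,0,0],
  [0.6,0.006,-0.038,0,0,0,0],
  [0.6,0.005,-0.035,0,0,0,0],
  [0.6,0.003,-0.025,-0.01,0,0,0],
  [0.6,0.002,-0.015,-0.011,0,0,0],
])

```text
time_s: 18.43
ee_pos: [504.5, -19.9, 206.2]
ee_rot: [-179.6, -27.5, 72.1]
force: [0.3, 0.9, 1.0]
gripper_width: 72.9
gripper_force: 0.0
```

Call:
apply_moves([
  [0.6,0,-0.007,-0.009,0,0,0],
  [0.6,0,0,0,0,0,0],
  [0.6,0,0,0,0,0,0],
])

```text
time_s: 18.68
ee_pos: [503.0, -23.0, 196.5]
ee_rot: [-179.3, -27.6, 72.1]
force: [-0.0, 0.9, 0.2]
gripper_width: 73.1
gripper_force: 0.0
```

```bash
python3 - <<'E'
from h import *
from workcell import status,cams
st=status.state();print(st["ee_pos"],st["ee_rot"],np.round(st["qpos"]))
o=[]
W=lambda P:np.array(P)@rz(-17.8).T+[519.8,-4,.5]
for c,w in(("top",(160,280,95,345)),("scene",(160,280,200,360))):
    f=cams.grab_frame(c);im=cv2.cvtColor(f["color"],cv2.COLOR_RGB2BGR);cv2.imwrite(f"pics/{c}4.png",im)
    S=[(W([MID-2*0+d*U+a*EX+b*N for a,b in((-27,27),(27,27),(27,-27))]),(0,160,0)) for d in(-30,30)]
    overlay(im,c,S,w,4,"/tmp/a.png");o.append(cv2.imread("/tmp/a.png"))
a=np.hstack(o);print(a.shape);cv2.imwrite("pics/ov6.png",cv2.resize(a,(800,int(800*a.shape[0]/a.shape[1])),interpolation=cv2.INTER_AREA))
E
```

```text
[502.95079178 -23.02893347 196.50915562] [-179.30455261  -27.55465756   72.07556663] [-21.  14. 106.  30.  65. -18.]
(480, 1640, 3)
```

View pics/ov6.png

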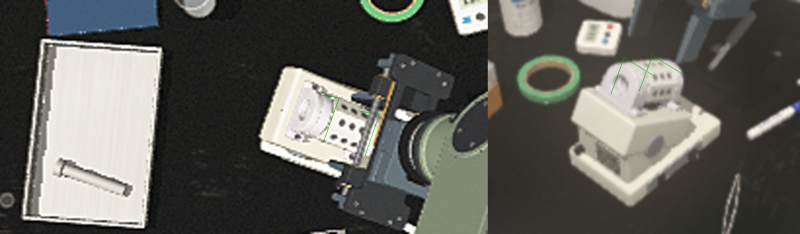

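```bash
python3 - <<'E'
import numpy as np
from workcell import status
from scipy.spatial.transform import Rotation as Ro
st=status.state()
a=Ro.from_euler("xyz",st["ee_rot"],degrees=True);b=Ro.from_euler("xyz",[180,-30,72.2],degrees=True)
print((b*a.inv()).as_rotvec(degrees=True))
E
```

```text
[ 2.19153556 -1.21155411 -0.2866859 ]
```

Call:
apply_moves([
  [0.6,0.003,-0.012,0.003,2.2,-1.2,-0.3],
  [0.6,0.0016,-0.007,0,0,0,0],
  [0.6,0,0,0,0,0,0],
  [0.6,0,0,0,0,0,0],
])

```text
time_s: 19.12
ee_pos: [508.2, -42.3, 200.2]
ee_rot: [-180.0, -30.0, 72.1]
force: [0.4, 1.2, 0.8]
gripper_width: 73.1
gripper_force: 0.0
```

Call:
apply_moves([
  [0.6,0.0029,0.0095,-0.0174,0,0,0],
  [0.6,0.0029,0.0095,-0.0174,0,0,0],
  [0.6,0.0027,0.0086,-0.0157,0,0,0],
  [0.6,0.002,0.0064,-0.0117,0,0,0],
])

```text
time_s: 19.45
ee_pos: [518.0, -7.1, 136.7]
ee_rot: [-179.9, -30.0, 72.1]
force: [0.4, -0.5, 0.8]
gripper_width: 73.0
gripper_force: 0.0
```

Call:
apply_moves([
  [0.6,0.0009,0.0029,-0.0052,0,0,0],
  [0.6,0.0004,0.0013,-0.0022,0,0,0],
  [0.6,0,0,0,0,0,0],
])

```text
time_s: 19.7
ee_pos: [519.8, -3.9, 130.3]
ee_rot: [-179.9, -30.0, 72.1]
force: [-0.3, 0.2, 0.1]
gripper_width: 73.1
gripper_force: 0.0
```

Call:
apply_moves([
  [-0.2,0,0,0,0,0,0],
  [-0.2,0,0,0,0,0,0],
  [-0.2,0,0,0,0,0,0],
  [-0.2,0,0,0,0,0,0],
], newtons=35)

```text
time_s: 20.03
ee_pos: [520.1, -4.8, 130.9]
ee_rot: [180.0, -30.0, 72.1]
force: [-1.0, -0.8, 2.1]
gripper_width: 53.9
gripper_force: 35.0
```

Call:
apply_moves([
  [-0.2,-0.0003,-0.001,0.0017,0,0,0],
  [-0.2,-0.0006,-0.0019,0.0035,0,0,0],
  [-0.2,-0.0006,-0.0019,0.0035,0,0,0],
  [-0.2,-0.0006,-0.0019,0.0035,0,0,0],
], newtons=45)

```text
time_s: 20.37
ee_pos: [517.5, -11.1, 142.7]
ee_rot: [-179.9, -30.0, 72.1]
force: [0.8, 1.6, -2.3]
gripper_width: 54.0
gripper_force: 45.0
```

Call:
apply_moves([
  [-0.2,-0.0009,-0.0029,0.0052,0,0,0],
  [-0.2,-0.0012,-0.0038,0.0069,0,0,0],
  [-0.2,-0.0012,-0.0038,0.0069,0,0,0],
  [-0.2,-0.0012,-0.0038,0.0069,0,0,0],
  [-0.2,-0.0012,-0.0038,0.0069,0,0,0],
])

```text
time_s: 20.78
ee_pos: [512.0, -29.7, 176.1]
ee_rot: [-180.0, -30.0, 72.1]
force: [1.5, 3.4, -1.7]
gripper_width: 53.5
gripper_force: 45.0
```

Call:
apply_moves([
  [-0.2,-0.0015,-0.0048,0.0087,0,0,0],
  [-0.2,-0.0018,-0.0057,0.0104,0,0,0],
  [-0.2,-0.0018,-0.0057,0.0104,0,0,0],
  [-0.2,-0.001,-0.0031,0.0057,0,0,0],
  [-0.2,0,0,0,0,0,0],
])

```text
time_s: 21.2
ee_pos: [506.6, -50.1, 211.9]
ee_rot: [179.8, -29.9, 72.1]
force: [0.3, -0.1, -2.4]
gripper_width: 53.5
gripper_force: 45.0
```

Call:
apply_moves([
  [-0.2,0,0,0.01,0,0,0],
  [-0.2,0,0.01,0.015,0,0,0],
  [-0.2,0.003,0.022,0.013,0,0,0],
  [-0.2,0.005,0.03,0,0,0,0],
  [-0.2,0.005,0.03,0,0,0,0],
])

```text
time_s: 21.62
ee_pos: [519.3, 44.0, 249.4]
ee_rot: [180.0, -30.0, 72.0]
force: [0.6, -0.6, -2.5]
gripper_width: 53.6
gripper_force: 45.0
```

Call:
apply_moves([
  [-0.2,0.005,0.03,0,-4.76,1.53,0],
  [-0.2,0.005,0.03,0,-4.76,1.53,0],
  [-0.2,0.005,0.03,0,-4.76,1.53,0],
  [-0.2,0.005,0.03,0,-4.76,1.53,0],
  [-0.2,0.005,0.03,0,-4.76,1.53,0],
])

```text
time_s: 22.03
ee_pos: [543.5, 195.1, 249.4]
ee_rot: [179.9, -4.8, 72.1]
force: [0.2, -0.3, -2.2]
gripper_width: 53.6
gripper_force: 45.0
```

Call:
apply_moves([
  [-0.2,0.005,0.03,0,-4.76,1.53,0],
  [-0.2,0.005,0.03,-0.015,0,0,0],
  [-0.2,0.003,0.03,-0.028,0,0,0],
  [-0.2,0.002,0.025,-0.03,0,0,0],
  [-0.2,0,0.015,-0.028,0,0,0],
])

```text
time_s: 22.45
ee_pos: [558.4, 326.9, 145.7]
ee_rot: [-180.0, -0.0, 72.2]
force: [0.6, -0.2, -2.3]
gripper_width: 53.9
gripper_force: 45.0
```

Call:
apply_moves([
  [-0.2,0,0.01,-0.018,0,0,0],
  [-0.2,0,0,0,0,0,0],
  [-0.2,0,0,0,0,0,0],
])

```text
time_s: 22.7
ee_pos: [558.1, 333.5, 128.3]
ee_rot: [-179.9, 0.2, 72.2]
force: [0.1, -0.5, -1.5]
gripper_width: 53.7
gripper_force: 45.0
```

Lower to about z 36, then feel for the floor.

Call:
apply_moves([
  [-0.2,0,0,-0.025,0,0,0],
  [-0.2,0,0,-0.025,0,0,0],
  [-0.2,0,0,-0.02,0,0,0],
  [-0.2,0,0,-0.012,0,0,0],
  [-0.2,0,0,-0.006,0,0,0],
])

```text
time_s: 23.12
ee_pos: [559.2, 332.6, 41.5]
ee_rot: [180.0, 0.0, 72.0]
force: [-0.3, 0.1, -1.7]
gripper_width: 53.8
gripper_force: 45.0
```

Call:
apply_moves([
  [-0.2,0,0,-0.0025,0,0,0],
  [-0.2,0,0,-0.0015,0,0,0],
  [-0.2,0,0,0,0,0,0],
])

```text
time_s: 23.37
ee_pos: [559.8, 333.7, 38.7]
ee_rot: [179.9, -0.1, 72.1]
force: [0.0, 0.1, -1.7]
gripper_width: 53.6
gripper_force: 45.0
```

Call:
apply_moves([
  [-0.2,0,0,-0.001,0,0,0],
  [-0.2,0,0,-0.001,0,0,0],
  [-0.2,0,0,0,0,0,0],
])

```text
time_s: 23.62
ee_pos: [559.1, 333.6, 35.9]
ee_rot: [180.0, -0.0, 72.1]
force: [1.0, 0.4, -3.2]
gripper_width: 53.7
gripper_force: 45.0
```

Call:
apply_moves([
  [-0.2,0,0,-0.001,0,0,0],
  [-0.2,0,0,-0.001,0,0,0],
  [-0.2,0,0,0,0,0,0],
])

```text
time_s: 23.87
ee_pos: [558.8, 333.4, 33.2]
ee_rot: [-180.0, 0.0, 72.1]
force: [-0.2, -0.1, -2.4]
gripper_width: 53.9
gripper_force: 45.0
```

Call:
apply_moves([
  [-0.2,0,0,-0.001,0,0,0],
  [-0.2,0,0,0,0,0,0],
  [-0.2,0,0,0,0,0,0],
])

```text
time_s: 24.12
ee_pos: [558.9, 333.4, 32.3]
ee_rot: [-180.0, 0.0, 72.1]
force: [-0.7, 0.3, -1.8]
gripper_width: 53.6
gripper_force: 45.0
```

Call:
apply_moves([
  [-0.2,0,0,-0.001,0,0,0],
  [-0.2,0,0,0,0,0,0],
  [-0.2,0,0,0,0,0,0],
])

```text
time_s: 24.37
ee_pos: [559.1, 333.5, 31.9]
ee_rot: [180.0, 0.0, 72.1]
force: [-0.5, -0.6, 2.0]
gripper_width: 53.6
gripper_force: 45.0
```

Call:
apply_moves([
  [0,0,0,0,0,0,0],
  [0.2,0,0,0,0,0,0],
  [0.5,0,0,0,0,0,0],
  [0.5,0,0,0,0,0,0],
  [0.5,0,0,0.01,0,0,0],
])

```text
time_s: 24.78
ee_pos: [557.7, 332.7, 39.7]
ee_rot: [-179.8, 0.2, 72.1]
force: [0.3, 0.0, -0.5]
gripper_width: 67.9
gripper_force: 0.0
```

Call:
apply_moves([
  [0.5,0,0,0.02,0,0,0],
  [0.5,0,0,0.035,0,0,0],
  [0.5,0,0,0.04,0,0,0],
  [0.5,0,0,0.04,0,0,0],
  [0.5,-0.03,-0.02,0.02,0,0,0],
])

```text
time_s: 25.2
ee_pos: [535.2, 317.3, 202.6]
ee_rot: [179.4, -0.7, 72.1]
force: [0.7, 0.2, 2.0]
gripper_width: 68.6
gripper_force: 0.0
```

Call:
apply_moves([
  [0.5,-0.03,-0.025,0,0,0,0],
  [0.5,-0.03,-0.025,0,0,0,0],
  [0.5,-0.03,-0.025,0,0,0,0],
  [0.5,-0.03,-0.025,0,0,0,0],
  [0.5,0,0,0,0,0,0],
])

```text
time_s: 25.62
ee_pos: [401.8, 208.8, 196.2]
ee_rot: [-179.7, 0.4, 72.1]
force: [0.1, 0.0, -0.3]
gripper_width: 68.2
gripper_force: 0.0
```

```bash
python3 - <<'E'
from h import *
from workcell import cams
o=[]
for c,w in(("top",(120,320,90,430)),("scene",(150,390,130,410))):
    f=cams.grab_frame(c);im=cv2.cvtColor(f["color"],cv2.COLOR_RGB2BGR);cv2.imwrite(f"pics/{c}5.png",im)
    r0,r1,c0,c1=w;o.append(cv2.resize(im[r0:r1,c0:c1],(400,int(400*(r1-r0)/(c1-c0))),interpolation=cv2.INTER_CUBIC))
h=max(a.shape[0] for a in o);o=[np.pad(a,((0,h-a.shape[0]),(0,0),(0,0))) for a in o];cv2.imwrite("pics/fin.png",np.hstack(o))
E
```

```text
(no output)
```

View pics/fin.png

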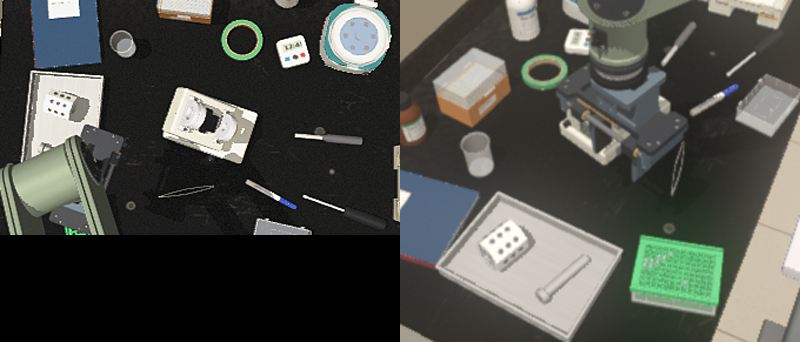

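The final picture shows the drum (about 503,243) and the pin (about 563,278) lying in the tray. The punch is back on the worktop (about 330,138), and the other things have not moved.

```bash
python3 -c "
from workcell import env
print(env.job_done())"
```

```text
the job is handed in; nothing more can be done
None
```

I drove the pin out with the punch and laid the punch back on the worktop. The pin and drum are now in the tray, nothing was dropped, and I handed the job in at about 26 s; one slip was that the fingertips hit the worktop at about 69 N while I was picking up the punch, above the 40 N limit if that limit covers the fingers.

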